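# Put the front cover on a power supply case and draw it tight with the cam latch

### The job

Put the front cover back on the power supply's transport case: slide it squarely home against the seal while the cam latch is open, then turn the red latch wing clockwise, about half a turn, until the hook has drawn the cover's bolt in firmly and the joint is tight with no gap. Stop as soon as it is firm, since forcing the latch further overloads the bolt, and leave the other things on the bench where they are.

Things in the scene. Friction and masses are not known exactly. Their poses are not given: they have to be found in the camera images.
- case: Fixed dark-blue transport case, 230 long (x) x 240 wide (y) x 120 high. Origin: on the bench, middle of its open front; x points into the case (the way the cover is pushed), y along the front, z up. In the top, from the front edge back 128, a latch pocket 132 wide with its floor at height 90.
- case_front (a point): Middle of the case's front rim plane, height 60, axes as the case. A black rubber seal stands 4 proud of the rim; it yields at 1.5 N/mm, then the rims meet hard (press about 11 N to bring it home). Two white lips with lead-ins project 15 forward inside the sides and centre the cover with 2.5 play each side.
- wing (a point): Red upright T-shaped wing on the cam latch, 96 long x 12 thick x 32 high, heights 118 to 150 over the bench; long along its own y, thin along its own x; white mark on one end; turns with the cam. This point: its middle, on the cam's upright axis, height 134, 56 behind the case's front rim. Only below height 115 are the steel hook and stud. Either end can be pushed from the side, or the middle gripped.
- cam (a joint): Cam angle, rad: 0 open, grows clockwise from above, stop at 4.0. Starts at 0 to 0.35, hook clear of the stud. Spiral: 3 mm/rad. Free: 0.05 N m. Firm: bolt pull about 45 N, felt while turning as 0.4 N m, or 14 N pressed on the wing 36 from the axis; 0.25 N m is slack, over 0.5 N m (19 N) overloads. Comes anywhere from 1.9 to 3.8 rad. Friction holds the cam, so a load read at rest is not the true one.
- cover_rim (a point): Loose cover: dark-blue upright dish 240 wide x 50 deep x 120 high, 0.55 to 0.9 kg, standing on slippery plastic glides (friction 0.25) before the case. This point: middle of its rim plane, height 60; x points to the case, y along the rim. Closed, it coincides with the point on the case front.
- handle (a point): Centre of the cover's black bow handle: level round bar, diameter 12, 100 long along the cover's y, 86 in front of its rim plane, height 92; 30 free between bar and cover. Axes as the cover's.
- stud (a point): Upright brass stud, diameter 8, on the draw bolt in the middle of the cover's top: 29 beyond the rim plane towards the case, heights 92 to 115. The bolt is screw-set, so the real stud may be up to 2.5 nearer or farther; this is the nominal point, height 106. With the cover home it stands 27 before the cam's axis, inside the hook's reach.
- rover_center (a point): Bystander: small two-wheeled rover, 160 x 136 x 64 high, clear deck, red and black wheels, yellow motors. Point: its middle, height 30.
- meter_center (a point): Bystander: orange hand multimeter lying flat, 145 x 75 x 32. Point: its middle, height 16.
- tape_center (a point): Bystander: roll of black tape lying flat, diameter 96, 19 high. Point: its middle, height 10.
Not all that is in view belongs to the job. Leave any turquoise look-alike of the part that bears cover_rim alone.

How it is judged:
By the outcome, as a careful person would: the job done as asked, in the order asked, and still so for the second after the job is handed in, with the robot touching nothing.
It also fails if it takes over 72 s, if anything falls off the work surface, if the arm or the gripper's body presses on something with over 40 N, if the wrist force passes 120 N, or if a joint passes its speed limit or range.

### The arm

A 6-joint arm with a two-finger parallel gripper is mounted at the origin on the work surface. World frame = base frame: x ahead of the robot, y to its left, z up, the work surface at z = 0. Lengths are in mm, angles in rad, forces in N, time in s.
With the tool pointing down it reaches from about 375 to 925 mm from the base axis. Payload 5.7 kg.
Tool frame: the origin (TCP) lies midway between the tips of the shut fingers; the grasp point (between the pads) lies 19 mm behind it; z points along the fingers, y is the direction in which the jaws open and shut (so a half turn about z gives the same grasp; the last joint's range is limited). The gripper opens to 88 mm and grips with 3 to 60 N. Pads are 20 mm wide; open, the fingers measure 115 mm over their backs; the gripper's body (75 mm by 178 mm) begins 61 mm behind the grasp point.
Start: joints at [1.116, 0.359, 1.51, -0, 1.272, -0.115], TCP at [199.97, 565.662, 222.623] pointing down, gripper open.
Joint ranges: [-2.97, 2.97], [-1.01, 2.36], [0.21, 2.38], [-0.96, 4.11], [0.2, 2.71], [-2.98, 2.98]. Speed limits (rad/s): [2.39, 2.39, 3.14, 3.14, 3.14, 3.14].

### API

Orientations are given as a unit quaternion [x, y, z, w].
In Python, from rig import ctrl gives the robot as it stands.
- The arm moves only by the shell command python3 -m inch 'ROWS' [FORCE]. ROWS is JSON, a list of rows, each a list of 5 numbers: the shift along the tool's x, y, z in cm, then the turn about the tool's z in rad, then the opening, from 0 (shut) to 1 (fully open). In form: [[tx, ty, tz, yaw, gripper], ...]. A call has 1 to 20 rows; each row is the pose to reach, as a shift and turn from the pose commanded when the call began, along the tool's axes at that moment; what a row does not reach only later rows make up. A row lasts 1/10 s, in which the tool goes at most 50 mm and 8.59 degrees, less where a joint would pass 70% of its speed; a pose out of reach is approached as far as the arm can. A call with a gripper value outside its range is refused whole. The fingers move at their own pace and stop on an object; FORCE is the grip in N (left out, the last holds). Time passes only in rows, so rows that repeat a pose let the fingers close. It gives the time, the measured TCP pose, the force and the opening at its end, in the units of the state.
- ctrl.get_state(): the state, without advancing time (a new reading comes with each control period).
- ctrl.grab_frame(name): name is "scene" or "top" or "wrist"; returns a dict with "frame" (480x640x3 uint8, red, green, blue), "fx", "fy", "cx", "cy" (pixels), "T" (4x4, takes a point from camera to world coordinates). Camera axes: x right, y up, looking along -z (the intrinsics and any distortion apply to the point x, -y, -z); pixel columns grow to the right and rows downward; lengths in mm; the calibration is good to about 2 mm. A picture is of the moment at which its call begins. There is no depth.
- ctrl.close_job(): hands the job in, once; it reports no verdict.
The state is a dict: "time": time; "joint_positions": joint angles; "qd": joint speeds; "joint_torque": joint torques, N m; "tool_pos": TCP position; "tcp_rot": TCP orientation; "force": force on the tool from outside, world axes, zero at the start; "moment": the same for the moment, N m; "grip_width": finger opening in mm.
Only numpy, scipy, OpenCV 4.12 (cv2) and the standard library are available. Lean on these libraries where they do the work, as an engineer would, in place of code of your own. Each camera call takes 0.05 s, during which the arm holds its last target.

## Working session

There is one attempt and no reset: what is moved stays moved. The work goes in short steps, Python scripts to look and compute and a shell command to move; the robot and the scene stay as the last step left them, time stands still between calls to the robot, and variables do not carry over. Pictures are saved under pics/ and viewed, and the job is handed in when it is done.

```bash
ls; mkdir -p pics; cat > h.py <<'E'
import numpy as np,cv2
from rig import ctrl
def save(cam,n):
    f=ctrl.grab_frame(cam); cv2.imwrite(f'pics/{n}.png',f['frame'][:,:,::-1]); np.savez(f'pics/{n}.npz',**{k:np.array(v) for k,v in f.items()}); return f
def ray(n,u,v,z):
    f=np.load(f'pics/{n}.npz');T=f['T'];d=np.array([(u-f['cx'])/f['fx'],-(v-f['cy'])/f['fy'],-1.]);d=T[:3,:3]@d;o=T[:3,3];return o+d*(z-o[2])/d[2]
def proj(n,p):
    f=np.load(f'pics/{n}.npz');T=f['T'];c=T[:3,:3].T@(np.array(p)-T[:3,3]);return np.array([f['cx']+f['fx']*c[0]/-c[2],f['cy']-f['fy']*c[1]/-c[2]])
def crop(n,x0,y0,w,h,s,o):
    i=cv2.imread(f'pics/{n}.png')[y0:y0+h,x0:x0+w];cv2.imwrite(f'pics/{o}.png',cv2.resize(i,None,fx=s,fy=s,interpolation=cv2.INTER_CUBIC))
E
python3 - <<'E'
from h import *
for c in['scene','top','wrist']:
    f=save(c,c+'0');print(c,f['fx'],f['cx'],f['cy'],f['T'],[k for k in f])
s=ctrl.get_state();print({k:np.round(v,3) for k,v in s.items()})
E
```

```text
pics
scene 488.7585941450234 316.2826520269777 236.11263355000824 [[-6.32913767e-01 -4.91174075e-01  5.98471547e-01  1.07009509e+03]
 [ 7.74139551e-01 -4.12784729e-01  4.79913245e-01  3.94367556e+02]
 [ 1.13189710e-02  7.67044194e-01  6.41494415e-01  7.13848794e+02]
 [ 0.00000000e+00  0.00000000e+00  0.00000000e+00  1.00000000e+00]] ['frame', 'fx', 'fy', 'cx', 'cy', 'T']
top 591.1943644132645 320.6100984272444 236.54789200397923 [[-2.02762300e-02  9.98602895e-01 -4.87968434e-02  3.88102221e+02]
 [-9.99765357e-01 -2.06235915e-02 -6.62554973e-03 -5.92899212e+01]
 [-7.62265932e-03  4.86510524e-02  9.98786749e-01  1.64277813e+03]
 [ 0.00000000e+00  0.00000000e+00  0.00000000e+00  1.00000000e+00]] ['frame', 'fx', 'fy', 'cx', 'cy', 'T']
wrist 349.11542797400995 322.88340816784944 243.83745056674783 [[ 3.33089191e-01 -9.09515192e-01 -2.48663843e-01  1.30873471e+02]
 [ 9.42893890e-01  3.20837006e-01  8.95250089e-02  5.89036145e+02]
 [-1.64379291e-03 -2.64283431e-01  9.64443656e-01  3.82757847e+02]
 [ 0.00000000e+00  0.00000000e+00  0.00000000e+00  1.00000000e+00]] ['frame', 'fx', 'fy', 'cx', 'cy', 'T']
{'time': np.float64(0.15), 'joint_positions': array([ 1.116,  0.359,  1.511, -0.   ,  1.272, -0.115]), 'qd': array([ 0.001, -0.003, -0.003, -0.001,  0.   , -0.002]), 'joint_torque': array([ 1.0000e-03, -5.1576e+01, -2.7101e+01,  6.7000e-02,  3.1000e-02,
       -0.0000e+00]), 'tool_pos': array([199.778, 565.209, 222.002]), 'tcp_rot': array([ 0.169,  0.986, -0.001, -0.   ]), 'force': array([-0.791,  0.567,  0.13 ]), 'moment': array([-0.055,  0.009,  0.021]), 'grip_width': np.float64(87.871)}
```

View pics/scene0.png

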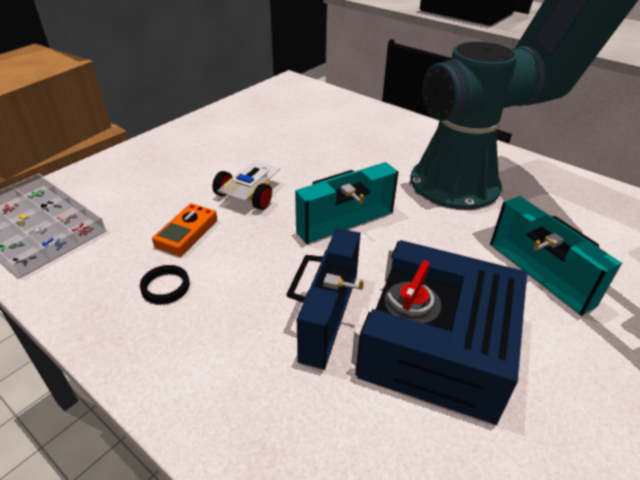

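View pics/top0.png

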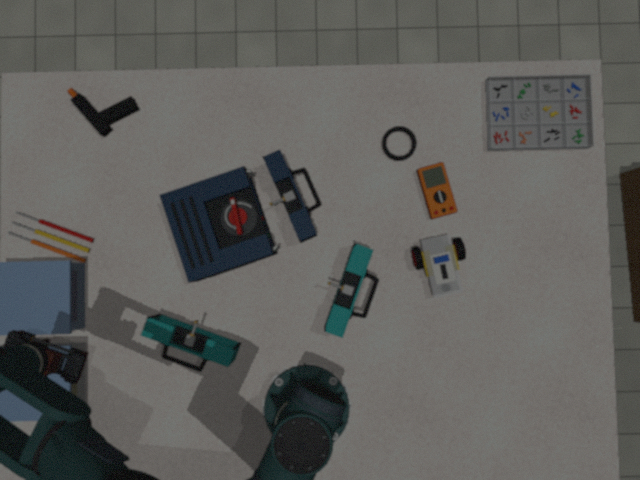

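View pics/wrist0.png

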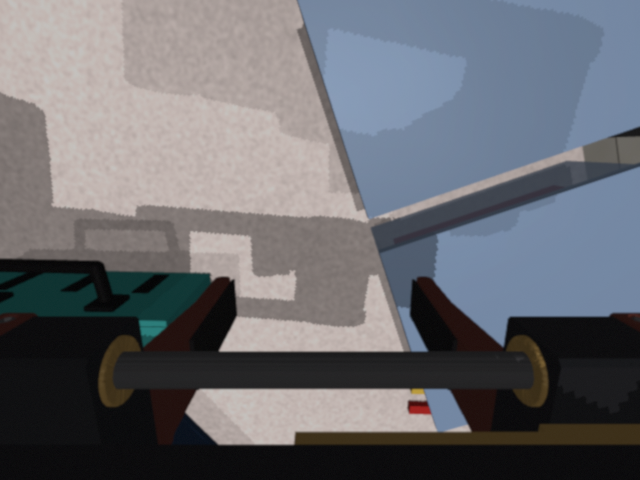

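Candidates for the cover are dark-blue at top (290,195), turquoise at (350,290) and turquoise at (190,340). The dark-blue one, in front of the open case, fits the description. I'll confirm it in an enlarged crop.

```bash
python3 - <<'E'
from h import *
crop('top0',150,140,180,150,4.4,'c1')
crop('scene0',280,220,260,200,3,'c2')
E
```

```text
(no output)
```

View pics/c1.png

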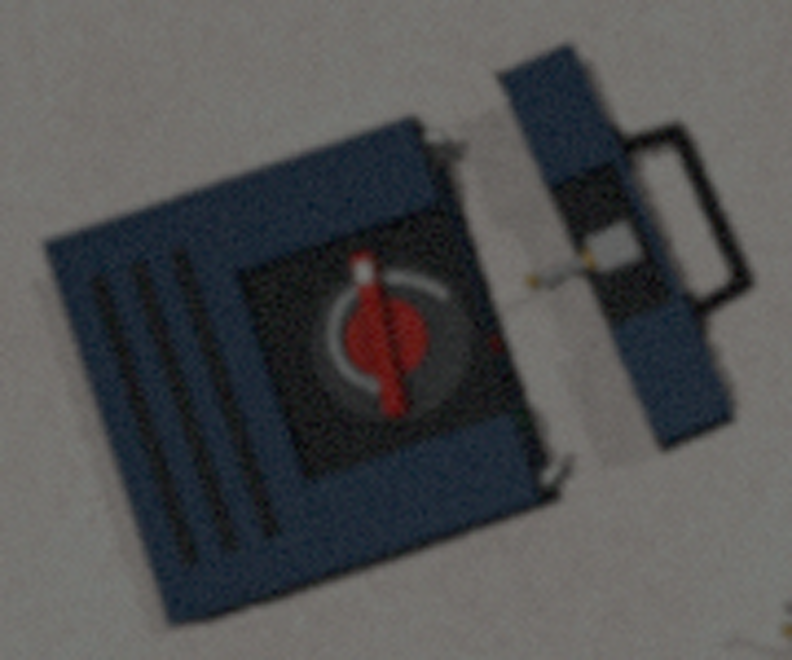

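View pics/c2.png

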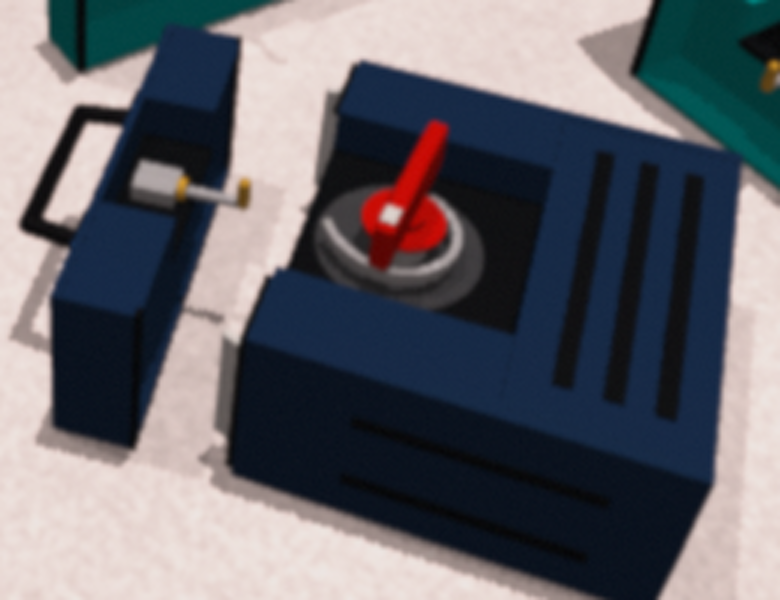

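```bash
python3 - <<'E'
from h import *
P={}
for n,(u,v),z in [('cBL',(45,243),120),('cFL',(412,118),120),('cFR',(549,490),120),('cBR',(168,622),120),('vRL',(500,73),120),('vRR',(663,447),120),('vOR',(733,415),120),('vOL',(572,45),120),('stud',(533,282),115),('h1',(682,128),98),('h2',(747,285),98),('w1',(362,255),150),('w2',(395,412),150)]:
    P[n]=ray('top0',150+u/4.4,140+v/4.4,z);print(n,P[n].round(1))
d=lambda a,b:(np.linalg.norm(P[a]-P[b]),np.degrees(np.arctan2(*(P[b]-P[a])[:2][::-1])))
for a,b in [('cFL','cFR'),('cBL','cBR'),('cFL','cBL'),('cFR','cBR'),('vRL','vRR'),('vOL','vOR'),('vRL','vOL'),('vRR','vOR'),('h1','h2'),('w1','w2')]:print(a,b,d(a,b))
for a,b in [('cFL','cFR'),('vRL','vRR'),('h1','h2'),('w1','w2')]:print((P[a]+P[b])/2)
E
```

```text
cBL [578.3 364.4 120. ]
cFL [647.8 147.  120. ]
cFR [426.7  69.7 120. ]
cBR [354.1 293.9 120. ]
vRL [673.5  94.6 120. ]
vRR [450.5   2.5 120. ]
vOR [468.5 -38.9 120. ]
vOL [689.2  51.8 120. ]
stud [549.7  77.5 115. ]
h1 [642.1 -11.6  98. ]
h2 [547.  -48.5  98. ]
w1 [563.8 172.9 150. ]
w2 [472.6 155.1 150. ]
cFL cFR (np.float64(234.23786760985223), np.float64(-160.74303879065))
cBL cBR (np.float64(235.08658346310685), np.float64(-162.5454531991079))
cFL cBL (np.float64(228.33106696854148), np.float64(107.72341265608424))
cFR cBR (np.float64(235.70480215520809), np.float64(107.94948640158131))
vRL vRR (np.float64(241.22325529877472), np.float64(-157.5468949373266))
vOL vOR (np.float64(238.6639601957836), np.float64(-157.66099275187136))
vRL vOL (np.float64(45.610143380263096), np.float64(-69.80934536111755))
vRR vOR (np.float64(45.105708538542544), np.float64(-66.58244712056099))
h1 h2 (np.float64(101.98054681175392), np.float64(-158.7509973664002))
w1 w2 (np.float64(92.84249085723484), np.float64(-168.9317521908071))
[537.28295597 108.32689224 120.        ]
[562.0125379   48.51575102 120.        ]
[594.57254475 -30.05846796  98.        ]
[518.19388153 163.96377026 150.        ]
```

The crop confirms it: dark-blue cover with brass stud at c1 (533,282), facing the case. Its rim lies about 64 mm from the case front, yawed about 4°. The handle estimate (594,-30) matches the 86 mm given. Next I'll move above the handle.

```bash
python3 -m inch '[[-57,-43,0,-0.73,0.4],[-57,-43,0,-0.73,0.4],[-57,-43,0,-0.73,0.4],[-57,-43,0,-0.73,0.4],[-57,-43,0,-0.73,0.4],[-57,-43,0,-0.73,0.4],[-57,-43,0,-0.73,0.4],[-57,-43,0,-0.73,0.4],[-57,-43,0,-0.73,0.4],[-57,-43,0,-0.73,0.4],[-57,-43,0,-0.73,0.4],[-57,-43,0,-0.73,0.4],[-57,-43,0,-0.73,0.4],[-57,-43,0,-0.73,0.4],[-57,-43,0,-0.73,0.4],[-57,-43,0,-0.73,0.4],[-57,-43,0,-0.73,0.4],[-57,-43,0,-0.73,0.4]]' 20
python3 - <<'E'
from h import *
f=save('wrist','w1');print(f['T'].round(3));save('top','t1')
s=ctrl.get_state();print({k:np.round(v,3) for k,v in s.items()})
E
```

```text
time: 1.95
tool_pos: [593.0, -28.6, 222.3]
tcp_rot: [-0.194, 0.981, 0.0, -0.001]
force: [0.5, 0.5, -0.2]
grip_width: 35.0
[[-3.81000e-01 -8.92000e-01 -2.43000e-01  5.25565e+02]
 [ 9.25000e-01 -3.67000e-01 -1.02000e-01 -5.67910e+01]
 [ 2.00000e-03 -2.64000e-01  9.65000e-01  3.83233e+02]
 [ 0.00000e+00  0.00000e+00  0.00000e+00  1.00000e+00]]
{'time': np.float64(2.05), 'joint_positions': array([-0.164,  0.35 ,  1.524,  0.   ,  1.269, -2.127]), 'qd': array([ 0.001, -0.002, -0.003, -0.003, -0.002, -0.001]), 'joint_torque': array([-4.3200e-01, -5.0530e+01, -2.7044e+01, -7.0000e-02,  4.9000e-02,
        5.0000e-03]), 'tool_pos': array([593.095, -28.327, 222.634]), 'tcp_rot': array([-0.195,  0.981,  0.   , -0.   ]), 'force': array([-0.175, -0.039, -0.047]), 'moment': array([ 0.096,  0.04 , -0.044]), 'grip_width': np.float64(35.404)}
```

View pics/w1.png

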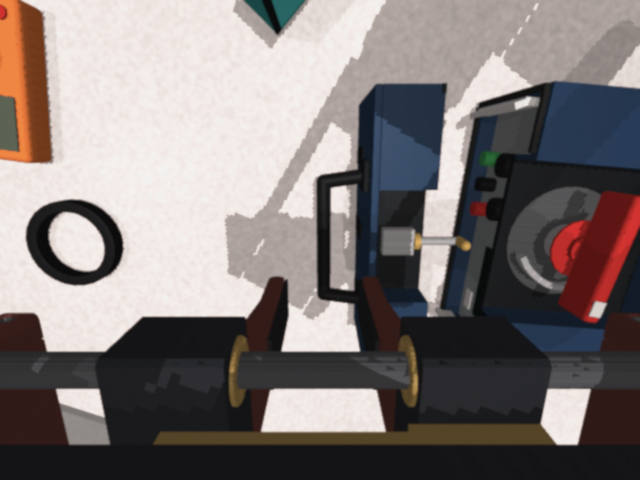

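```bash
python3 - <<'E'
from h import *
crop('w1',300,60,200,150,4,'w1a');crop('w1',300,180,200,150,4,'w1b')
for n,u,v,z in [('b1',324,180,92),('b2',324,295,92),('stud',463,243,115)]: print(n,ray('w1',u,v,z).round(1))
a=ray('w1',324,180,92);b=ray('w1',324,295,92);print((a+b)/2,np.linalg.norm(a-b),np.degrees(np.arctan2(a[1]-b[1],a[0]-b[0])))
E
```

```text
b1 [548.2 -46.   92. ]
b2 [642.7  -6.9  92. ]
stud [550.   74.5 115. ]
[595.46411646 -26.43384095  92.        ] 102.28300248877596 -157.5489113483083
```

View pics/w1a.png

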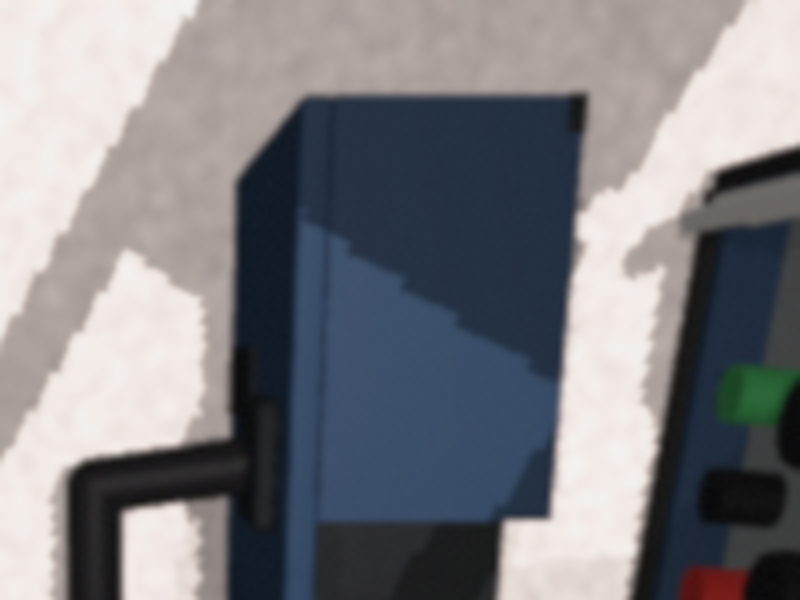

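View pics/w1b.png

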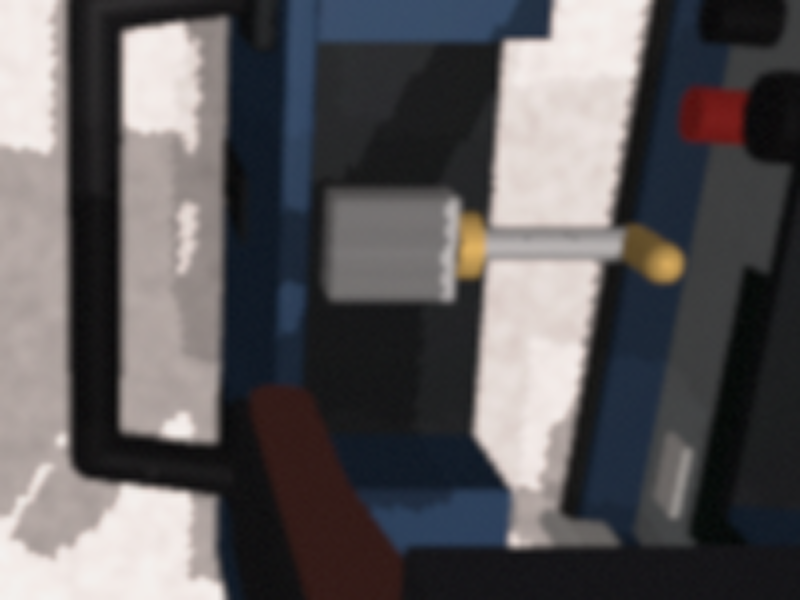

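The bar centre is at (595.5,-26.4), 102 long, axis 112.5°, all consistent with the description. Now descend around the bar and grip.

```bash
python3 -m inch '[[-0.25,0.06,4,0,0.34],[-0.25,0.06,8,0,0.34],[-0.25,0.06,11,0,0.34],[-0.25,0.06,13,0,0.34],[-0.25,0.06,14.9,0,0.34],[-0.25,0.06,14.9,0,0.34],[-0.25,0.06,14.9,0,0.34]]'
python3 - <<'E'
from h import *
save('wrist','w2');save('scene','s2')
s=ctrl.get_state();print({k:np.round(v,3) for k,v in s.items()})
E
```

```text
time: 2.75
tool_pos: [595.8, -27.4, 74.0]
tcp_rot: [-0.194, 0.981, 0.0, -0.0]
force: [-0.3, 0.0, 0.5]
grip_width: 29.7
{'time': np.float64(2.85), 'joint_positions': array([-0.162,  0.518,  1.665, -0.   ,  0.956, -2.124]), 'qd': array([-0.004, -0.003, -0.004, -0.   , -0.001,  0.   ]), 'joint_torque': array([ 8.6000e-02, -5.4220e+01, -2.0154e+01, -3.7000e-02,  9.2000e-02,
        2.0000e-03]), 'tool_pos': array([596.967, -27.895,  75.018]), 'tcp_rot': array([-0.194,  0.981, -0.   ,  0.001]), 'force': array([-0.056, -0.295,  0.603]), 'moment': array([ 0.132, -0.022, -0.014]), 'grip_width': np.float64(29.542)}
```

View pics/w2.png

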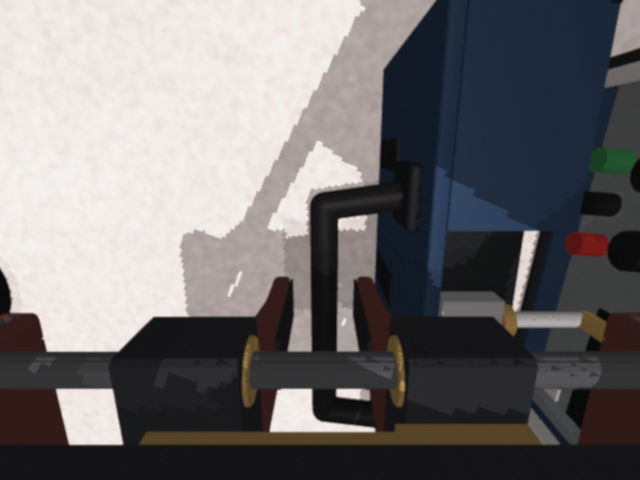

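View pics/s2.png

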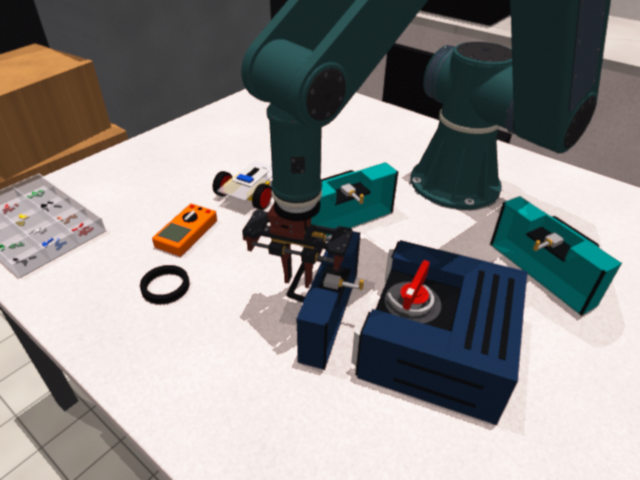

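```bash
python3 - <<'E'
from h import *
from scipy.optimize import least_squares
def pt(p,l):
    c,s=np.cos(p[2]),np.sin(p[2]);return [p[0]+c*l[0]-s*l[1],p[1]+s*l[0]+c*l[1],l[2]]
t=lambda u,v:(150+u/4.4,140+v/4.4); s=lambda u,v:(280+u/3,220+v/3)
case=[('top0',t(45,243),(230,-120,120)),('top0',t(412,118),(0,-120,120)),('top0',t(551,490),(0,120,120)),('top0',t(168,622),(230,120,120)),
('scene0',s(362,64),(0,120,120)),('scene0',s(740,157),(230,120,120)),('scene0',s(712,482),(230,-120,120)),('scene0',s(240,342),(0,-120,120)),
('top0',t(378,337),(56,0,134))]
cov=[('top0',t(500,73),(0,-120,120)),('top0',t(663,447),(0,120,120)),('top0',t(733,415),(-50,120,120)),('top0',t(572,45),(-50,-120,120)),('top0',t(533,282),(29,0,115)),
('scene0',s(164,26),(-50,120,120)),('scene0',s(240,38),(0,120,120)),('scene0',s(143,308),(0,-120,120)),('scene0',s(54,298),(-50,-120,120)),('scene0',s(244,183),(29,0,115)),
('w1',(446,84),(0,120,120)),('w1',(463,243),(29,0,115))]
for nm,L,x0 in(('case',case,(537,108,1.88)),('cover',cov,(562,48,1.96))):
    f=lambda p:np.concatenate([proj(n,pt(p,l))-uv for n,uv,l in L])
    for sel in ('top0','scene0',None):
        LL=[q for q in L if sel is None or q[0]==sel]
        r=least_squares(lambda p:np.concatenate([proj(n,pt(p,l))-uv for n,uv,l in LL]),x0,loss='soft_l1',x_scale=(1,1,.01))
        print(nm,sel,r.x.round(3),np.degrees(r.x[2]).round(2));
    print(r.fun.reshape(-1,2).round(1).tolist())
E
```

```text
case top0 [536.265 110.097   1.884] 107.95
case scene0 [538.52  112.763   1.881] 107.76
case None [537.28  111.797   1.882] 107.85
[[-1.2, -1.0], [-0.6, -1.4], [-2.5, 1.5], [0.0, 0.6], [-1.9, -2.1], [0.1, -1.2], [-0.3, 0.8], [0.6, -1.1], [0.6, -1.0]]
cover top0 [560.895  50.641   1.961] 112.35
cover scene0 [563.719  54.747   1.978] 113.35
cover None [561.98   52.26    1.972] 113.01
[[-1.8, 0.4], [-1.1, -0.4], [0.6, -1.0], [-0.5, -1.0], [-0.5, -0.3], [-0.0, -2.0], [-0.1, -1.2], [-0.8, 2.3], [-1.7, -1.5], [-0.1, -2.2], [-0.3, -2.4], [4.6, 2.8]]
```

The bar sits between the fingers at w2 (325,300). Fit results: the case front is at (537.2,111.5), axis 107.85°; the cover is yawed about 4.6° from that. I'll grip, then square up at about 25 mm standoff.

```bash
python3 -m inch '[[0,0,0,0,0],[0,0,0,0,0],[0,0,0,0,0],[0,0,0,0,0],[0,0,0,0,0],[0,0,0,0,0]]' 35
python3 -m inch '[[0,0.4,0,0,0],[0.1,0.8,0,0.02,0],[0.3,1.3,0,0.04,0],[0.5,1.8,0,0.06,0],[0.7,2.3,0,0.08,0],[0.9,2.8,0,0.08,0],[0.96,3.3,0,0.08,0],[0.96,3.7,0,0.08,0],[0.96,3.9,0,0.08,0],[0.96,3.9,0,0.08,0],[0.96,3.9,0,0.08,0]]'
python3 - <<'E'
from h import *
save('wrist','w3');save('top','t3');save('scene','s3')
crop('top0' if 0 else 't3',150,140,180,150,4.4,'t3c');crop('s3',280,200,260,200,3,'s3c')
s=ctrl.get_state();print({k:np.round(v,3) for k,v in s.items()})
E
```

```text
time: 3.45
tool_pos: [596.6, -28.5, 74.1]
tcp_rot: [-0.194, 0.981, -0.0, 0.0]
force: [-0.7, -1.0, 4.5]
grip_width: 11.0
time: 4.55
tool_pos: [574.6, 3.3, 74.8]
tcp_rot: [-0.155, 0.988, -0.001, 0.002]
force: [1.6, -2.4, 6.6]
grip_width: 10.7
{'time': np.float64(4.7), 'joint_positions': array([-1.140e-01,  4.910e-01,  1.720e+00, -1.000e-03,  9.260e-01,
       -1.994e+00]), 'qd': array([ 0.001,  0.   , -0.001, -0.001,  0.001, -0.001]), 'joint_torque': array([ 1.5920e+00, -4.8319e+01, -1.6610e+01,  7.1200e-01,  7.0000e-01,
       -2.9000e-02]), 'tool_pos': array([574.581,   3.239,  74.806]), 'tcp_rot': array([-0.155,  0.988, -0.001,  0.002]), 'force': array([ 0.997, -2.055,  7.448]), 'moment': array([-0.433, -0.259, -0.013]), 'grip_width': np.float64(11.265)}
```

View pics/w3.png

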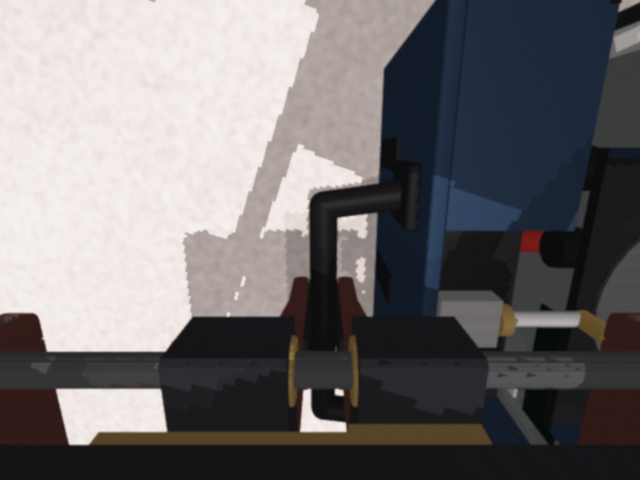

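View pics/t3c.png

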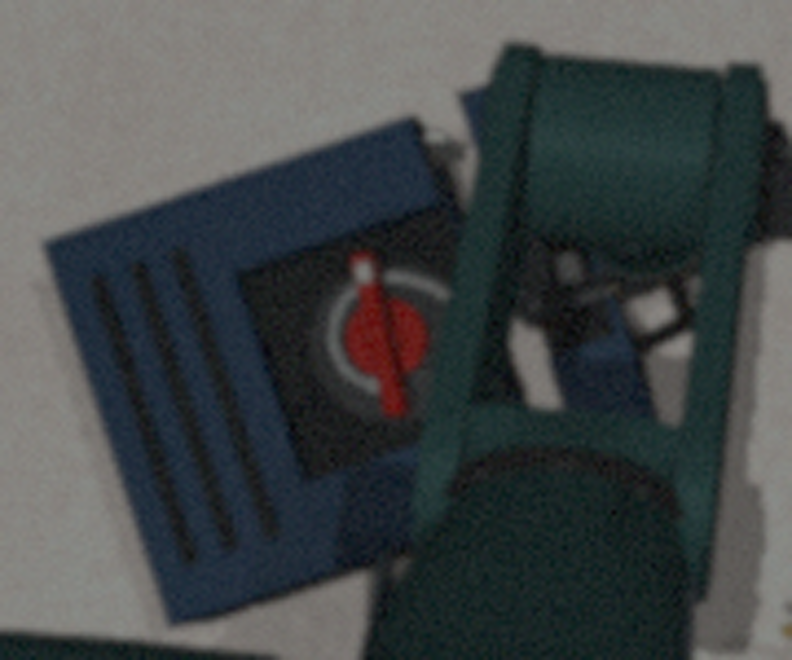

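View pics/s3c.png

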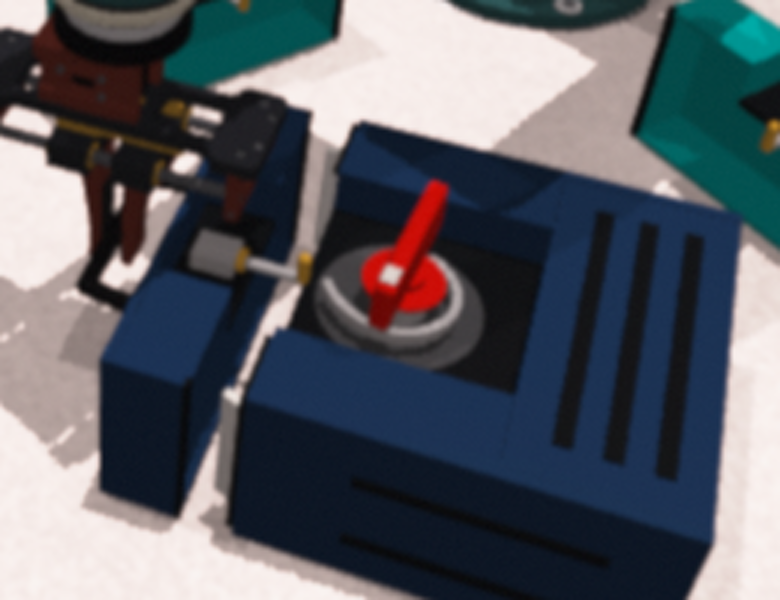

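```bash
python3 - <<'E'
from h import *
from scipy.optimize import least_squares
def pt(p,l):
    c,s=np.cos(p[2]),np.sin(p[2]);return [p[0]+c*l[0]-s*l[1],p[1]+s*l[0]+c*l[1],l[2]]
crop('s3',300,210,120,90,6,'s3d');crop('s3',300,290,120,90,6,'s3e')
s=lambda u,v:(280+u/3,200+v/3)
cov=[('s3',s(310,112),(0,120,120)),('s3',s(188,385),(0,-120,120)),('s3',s(101,358),(-50,-120,120)),('s3',s(305,258),(29,0,115))]
r=least_squares(lambda p:np.concatenate([proj(n,pt(p,l))-uv for n,uv,l in cov]),(550,85,1.88),x_scale=(1,1,.01))
print(r.x,np.degrees(r.x[2]),r.fun.round(1))
c=(538.5,112.8,1.881);R=np.array([[np.cos(c[2]),np.sin(c[2])],[-np.sin(c[2]),np.cos(c[2])]])
print(R@(r.x[:2]-c[:2]))
E
```

```text
[548.84415644  86.43505116   1.88416669] 107.95479913344052 [ 0.7 -0.7  0.3  0.9 -0.8  0.5 -0.  -1.2]
[-28.26416781  -1.80247547]
```

View pics/s3d.png

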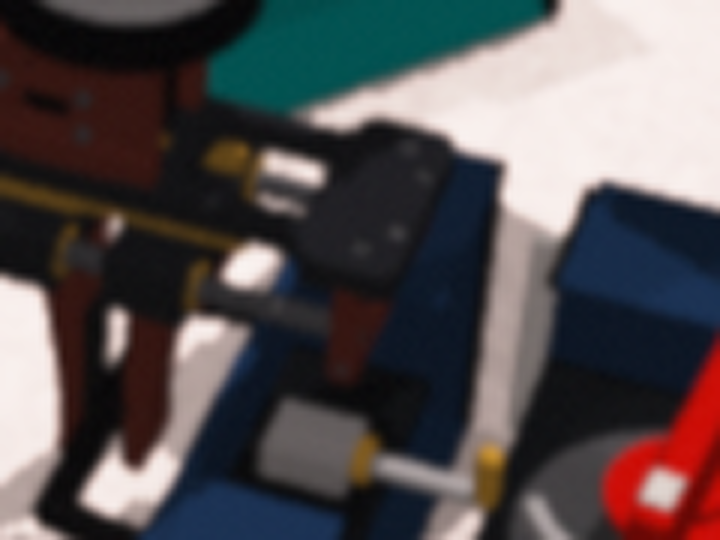

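View pics/s3e.png

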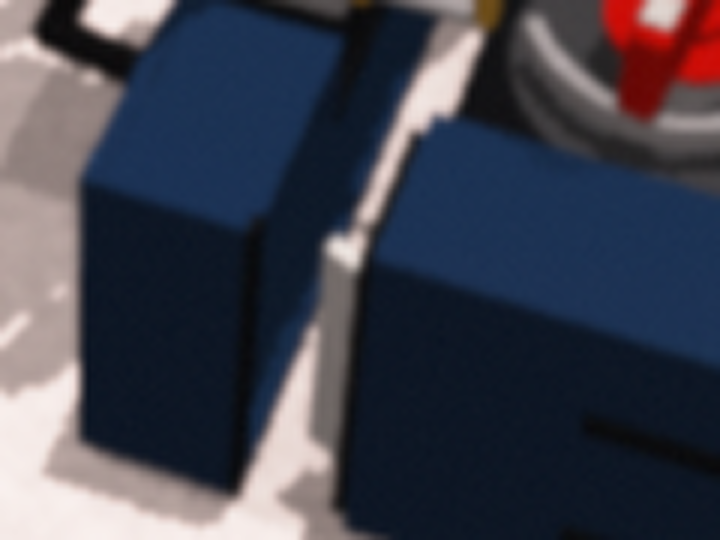

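The cover is parallel within 0.1°, 28 mm away and about 1.8 mm off laterally. Next, slide in while watching the forces.

```bash
python3 -m inch '[[0.06,0.2,-0.1,0,0],[0.12,0.5,-0.1,0,0],[0.12,0.8,-0.1,0,0],[0.12,1.1,-0.1,0,0],[0.12,1.4,-0.1,0,0],[0.12,1.7,-0.1,0,0],[0.12,1.9,-0.1,0,0],[0.12,2.0,-0.1,0,0]]'
python3 - <<'E'
from h import *
s=ctrl.get_state();print({k:np.round(v,3) for k,v in s.items() if k in('force','moment','tool_pos','tcp_rot','time')})
save('scene','s4');crop('s4',280,200,200,150,4,'s4c')
E
```

```text
time: 5.5
tool_pos: [565.3, 23.1, 74.9]
tcp_rot: [-0.155, 0.988, -0.0, 0.0]
force: [1.2, -5.0, 5.3]
grip_width: 10.9
{'time': np.float64(5.5), 'tool_pos': array([565.299,  23.053,  74.894]), 'tcp_rot': array([-0.155,  0.988, -0.   ,  0.   ]), 'force': array([ 1.235, -4.971,  5.292]), 'moment': array([-0.743, -0.261,  0.027])}
```

View pics/s4c.png

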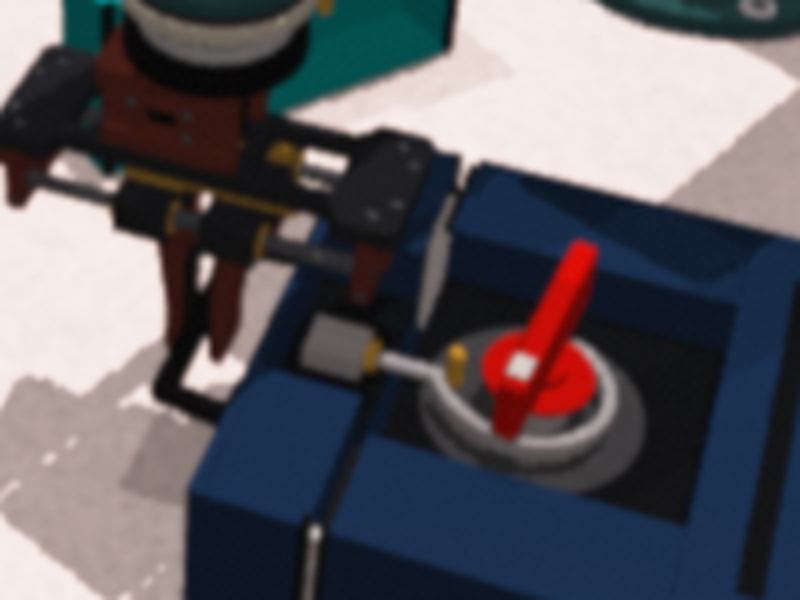

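The cover has entered the lips squarely, with a gap of about 8 mm at s4c (335,470). I'll press home in steps.

```bash
for k in 1; do python3 -m inch '[[0,0.15,0,0,0],[0,0.3,0,0,0],[0,0.4,0,0,0]]'; done
python3 -m inch '[[0,0.1,0,0,0],[0,0.2,0,0,0],[0,0.2,0,0,0]]'
python3 -m inch '[[0,0.1,0,0,0],[0,0.2,0,0,0],[0,0.2,0,0,0]]'
python3 - <<'E'
from h import *
s=ctrl.get_state();print({k:np.round(v,3) for k,v in s.items() if k in('force','moment','tool_pos','tcp_rot','time')})
save('scene','s5');crop('s5',280,200,200,150,4,'s5c')
E
```

```text
time: 5.85
tool_pos: [564.1, 26.7, 74.9]
tcp_rot: [-0.155, 0.988, -0.0, 0.0]
force: [2.3, -4.5, 5.0]
grip_width: 11.3
time: 6.15
tool_pos: [563.7, 28.4, 74.9]
tcp_rot: [-0.155, 0.988, -0.0, 0.0]
force: [1.6, -4.6, 4.6]
grip_width: 11.0
time: 6.45
tool_pos: [563.3, 29.9, 74.9]
tcp_rot: [-0.155, 0.988, -0.001, 0.0]
force: [3.3, -6.5, 4.1]
grip_width: 10.8
{'time': np.float64(6.45), 'tool_pos': array([563.28 ,  29.853,  74.887]), 'tcp_rot': array([-0.155,  0.988, -0.001,  0.   ]), 'force': array([ 3.267, -6.459,  4.064]), 'moment': array([-1.109, -0.393, -0.025])}
```

View pics/s5c.png

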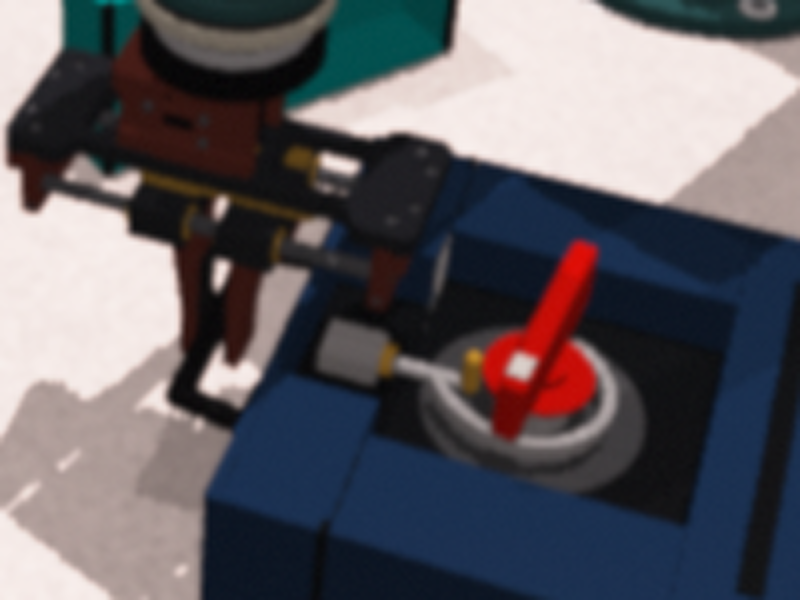

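```bash
python3 -m inch '[[0,0.1,0,0,0],[0,0.2,0,0,0],[0,0.2,0,0,0]]'
python3 -m inch '[[0,0.1,0,0,0],[0,0.15,0,0,0],[0,0.15,0,0,0]]'
```

```text
time: 6.8
tool_pos: [563.0, 30.9, 74.9]
tcp_rot: [-0.155, 0.988, -0.002, 0.001]
force: [3.4, -10.4, 3.8]
grip_width: 10.9
time: 7.1
tool_pos: [563.0, 30.9, 74.9]
tcp_rot: [-0.155, 0.988, -0.003, 0.001]
force: [3.7, -17.0, 2.0]
grip_width: 10.8
```

The cover stopped hard at 17 N, so it is home. I'll look, then ease off and release.

```bash
python3 - <<'E'
from h import *
save('scene','s6');crop('s6',300,230,130,130,5,'s6c')
E
python3 -m inch '[[0,-0.1,0,0,0],[0,-0.1,0,0,0.34],[0,-0.1,0,0,0.34],[0,-0.1,0,0,0.34],[0,-0.1,0,0,0.34]]'
python3 - <<'E'
from h import *
save('scene','s7');crop('s7',300,230,130,130,5,'s7c')
E
```

```text
time: 7.65
tool_pos: [560.8, 33.6, 74.1]
tcp_rot: [-0.155, 0.988, 0.001, -0.001]
force: [0.1, -0.4, 0.2]
grip_width: 29.6
```

View pics/s6c.png

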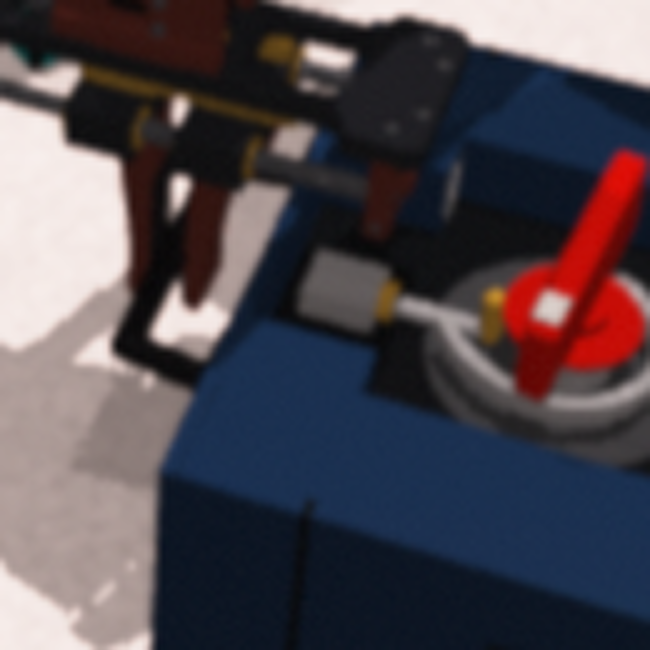

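View pics/s7c.png

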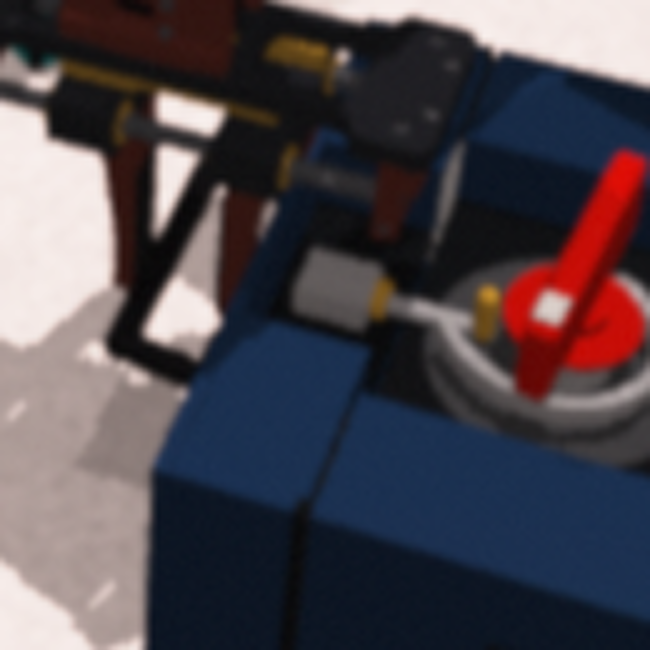

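Home was flush in s6c. On release the seal springs the cover back about 2–3 mm, as expected, and the hook will draw that in. Now lift off and go above the wing.

```bash
python3 -m inch '[[0,-0.25,0,0,0.34],[0,-0.5,0,0,0.34],[0,-0.5,0,0,0.34],[0,-0.5,-3,0,0.34],[0,-0.5,-6,0,0.34],[0,-0.5,-10,0,0.34],[0,-0.5,-13,0,0.4],[0,2,-13,0.05,0.5],[0,6,-13,0.117,0.5],[0,10,-13,0.117,0.5],[-0.1,13.9,-13,0.117,0.5],[-0.1,13.9,-13,0.117,0.5],[-0.1,13.9,-13,0.117,0.5],[-0.1,13.9,-13,0.117,0.5]]'
python3 - <<'E'
from h import *
save('wrist','w8');save('scene','s8');crop('s8',280,170,200,150,4,'s8c')
s=ctrl.get_state();print({k:np.round(v,3) for k,v in s.items()})
E
```

```text
time: 9.1
tool_pos: [520.8, 164.8, 204.6]
tcp_rot: [-0.096, 0.995, -0.0, 0.0]
force: [0.1, -0.2, 0.4]
grip_width: 43.8
{'time': np.float64(9.2), 'joint_positions': array([ 0.18 ,  0.3  ,  1.649, -0.   ,  1.193, -1.583]), 'qd': array([-0.001,  0.001,  0.003,  0.001, -0.   ,  0.002]), 'joint_torque': array([ 4.3000e-01, -4.6266e+01, -2.5616e+01,  5.0000e-03,  7.9000e-02,
       -6.0000e-03]), 'tool_pos': array([520.955, 164.433, 204.606]), 'tcp_rot': array([-0.096,  0.995, -0.   , -0.   ]), 'force': array([ 0.11 , -0.297, -0.361]), 'moment': array([ 0.009, -0.007,  0.028]), 'grip_width': np.float64(43.943)}
```

View pics/w8.png

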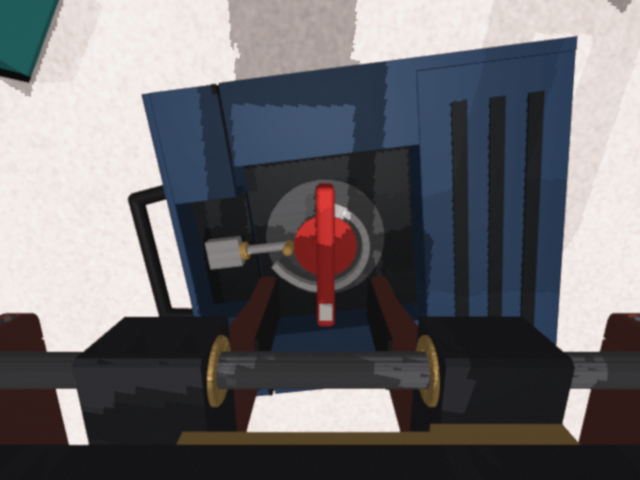

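View pics/s8c.png

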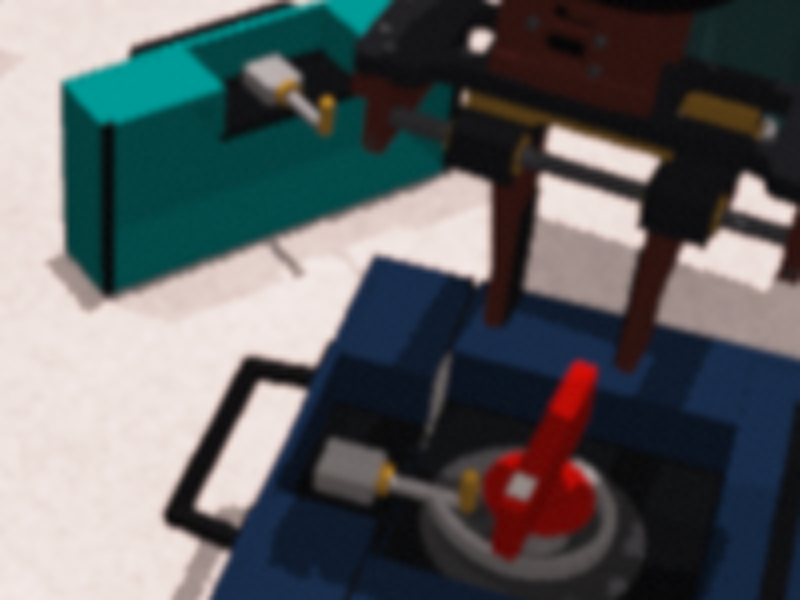

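```bash
python3 - <<'E'
from h import *
crop('w8',230,170,160,170,4.5,'w8c')
a=ray('w8',325.5,184,150);b=ray('w8',325.5,326,150);print(a,b,(a+b)/2,np.linalg.norm(a-b),np.degrees(np.arctan2(*(a-b)[1::-1])))
for l,r,v in((317.5,334,200),(317.5,334,312)):
  print(ray('w8',l,v,150),ray('w8',r,v,150))
print(ray('w8',288,246,115))
E
```

```text
[469.56154009 156.09408292 150.        ] [563.96246903 174.75008884 150.        ] [516.76200456 165.42208588 150.        ] 96.22672155302959 -168.82095776256634
[480.13024244 153.13712864 150.        ] [478.17043986 163.15629735 150.        ]
[554.70514615 167.40573844 150.        ] [552.56204104 178.35654471 150.        ]
[523.15252587 138.44432727 115.        ]
```

View pics/w8c.png

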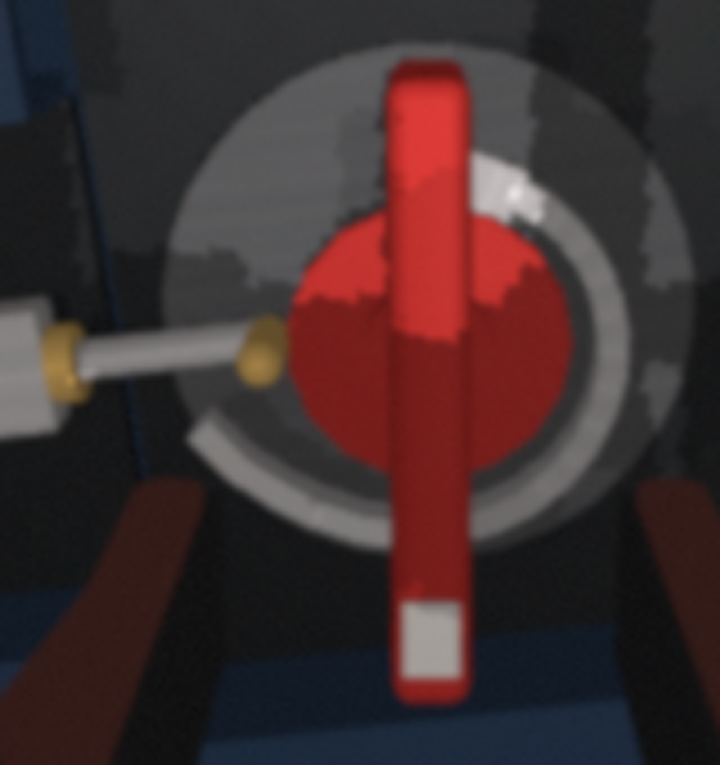

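The wing is at (516.8,165.4) by the wrist camera and (518,164) by the top camera, with length 96 ✓. The hook tip clears the stud on the outside at w8c (200,430), so turning clockwise will catch it. I'll descend and grip the middle.

```bash
python3 -m inch '[[0.24,0.13,3,0,0.5],[0.24,0.13,6,0,0.5],[0.24,0.13,8,0,0.5],[0.24,0.13,8.4,0,0.5],[0.24,0.13,8.4,0,0.5],[0.24,0.13,8.4,0,0.5]]'
python3 -m inch '[[0,0,0,0,0],[0,0,0,0,0],[0,0,0,0,0],[0,0,0,0,0],[0,0,0,0,0],[0,0,0,0,0]]' 40
python3 - <<'E'
from h import *
save('wrist','w9')
s=ctrl.get_state();print({k:np.round(v,3) for k,v in s.items()})
E
```

```text
time: 9.8
tool_pos: [518.9, 166.1, 121.6]
tcp_rot: [-0.096, 0.995, 0.0, 0.001]
force: [0.1, 0.4, -0.6]
grip_width: 43.8
time: 10.4
tool_pos: [518.1, 165.8, 121.0]
tcp_rot: [-0.097, 0.995, -0.001, 0.0]
force: [-0.4, -4.6, 4.8]
grip_width: 11.9
{'time': np.float64(10.45), 'joint_positions': array([ 1.840e-01,  3.950e-01,  1.746e+00, -1.000e-03,  1.001e+00,
       -1.580e+00]), 'qd': array([-0.001,  0.001, -0.   , -0.001, -0.002, -0.001]), 'joint_torque': array([ 2.3390e+00, -4.6265e+01, -2.1023e+01,  1.2750e+00, -2.7000e-01,
       -8.0000e-03]), 'tool_pos': array([518.126, 165.827, 120.952]), 'tcp_rot': array([-0.097,  0.995, -0.001,  0.   ]), 'force': array([-1.063, -5.025,  3.9  ]), 'moment': array([-0.678,  0.052, -0.045]), 'grip_width': np.float64(12.145)}
```

View pics/w9.png

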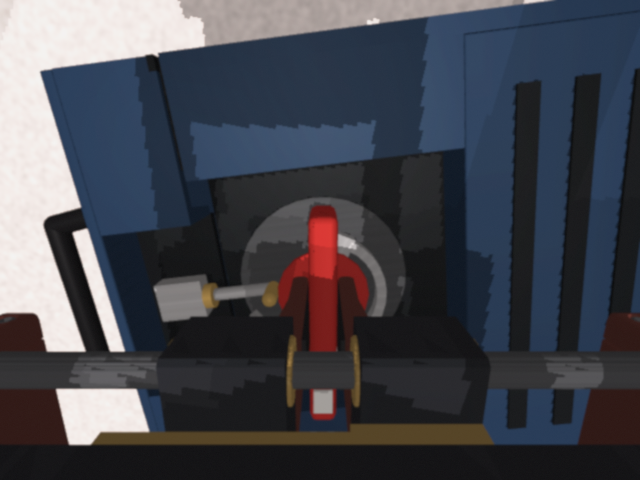

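```bash
cat > m.py <<'E'
from h import *
s=ctrl.get_state();q=s['tcp_rot'];F=np.array(s['force']);y=np.array([2*q[0]*q[1],q[1]**2-q[0]**2]);x=np.array([q[0]**2-q[1]**2,2*q[0]*q[1]])
print('t%.2f jaw %.2f deg  Fx_tool %.1f Fy_tool %.1f Fz %.1f  Mz %.3f'%(s['time'],np.degrees(np.arctan2(y[1],y[0])),F[:2]@x,F[:2]@y,F[2],s['moment'][2]),np.round(s['tool_pos'],1),'J6 %.2f'%s['joint_positions'][5])
E
python3 -m inch '[[0,-0.1,-0.1,0,0],[0,-0.1,-0.1,0,0]]' | tail -2; python3 m.py
python3 -m inch '[[0,0,0,0.08,0],[0,0,0,0.16,0],[0,0,0,0.24,0],[0,0,0,0.32,0],[0,0,0,0.40,0],[0,0,0,0.48,0]]'|tail -2; python3 m.py
```

```text
force: [2.4, 0.7, -7.7]
grip_width: 11.5
t10.65 jaw 101.05 deg  Fx_tool -2.5 Fy_tool 0.2 Fz -7.7  Mz 0.005 [518.1 165.7 121. ] J6 -1.58
force: [2.6, 3.1, -7.9]
grip_width: 11.7
t11.25 jaw 73.37 deg  Fx_tool -1.6 Fy_tool 3.7 Fz -7.9  Mz 0.070 [518.1 166.4 121. ] J6 -1.10
```

Free torque is about 0.07 N m, in line with the given 0.05. Continue.

```bash
python3 -m inch '[[0,0,0.07,0.08,0],[0,0,0.07,0.16,0],[0,0,0.07,0.24,0],[0,0,0.07,0.32,0],[0,0,0.07,0.40,0],[0,0,0.07,0.48,0]]'|tail -2; python3 m.py
python3 -c "
from h import *
save('scene','s10');crop('s10',280,200,200,150,4,'s10c');save('wrist','w10')"; python3 m.py
```

```text
force: [2.1, 5.3, -3.4]
grip_width: 12.0
t11.85 jaw 45.86 deg  Fx_tool 2.2 Fy_tool 5.3 Fz -3.4  Mz 0.045 [518.5 166.9 121. ] J6 -0.62
t11.95 jaw 45.91 deg  Fx_tool 1.5 Fy_tool 4.2 Fz -3.1  Mz -0.044 [518.5 166.9 121. ] J6 -0.62
```

View pics/s10c.png

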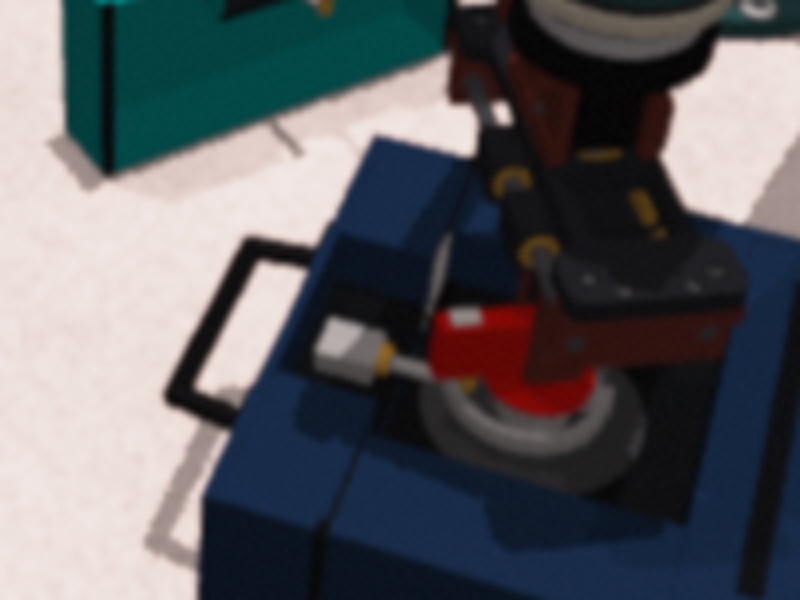

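View pics/w10.png

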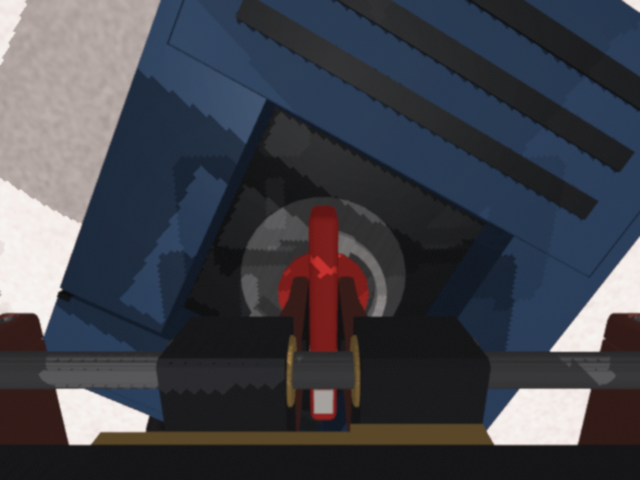

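```bash
python3 -m inch '[[0,0.1,0.03,0.08,0],[0,0.1,0.03,0.16,0],[0,0.1,0.03,0.24,0],[0,0.1,0.03,0.32,0],[0,0.1,0.03,0.40,0]]'|tail -2; python3 m.py
python3 -m inch '[[0,0,0,0.08,0],[0,0,0,0.16,0],[0,0,0,0.24,0]]'|tail -2; python3 m.py
```

```text
force: [0.8, 3.4, 0.4]
grip_width: 12.2
t12.45 jaw 22.96 deg  Fx_tool 2.8 Fy_tool 2.0 Fz 0.4  Mz 0.038 [519.  167.3 121. ] J6 -0.22
force: [0.5, 3.1, -1.4]
grip_width: 11.8
t12.75 jaw 9.20 deg  Fx_tool 3.0 Fy_tool 1.0 Fz -1.4  Mz 0.057 [519.3 167.3 121. ] J6 0.02
```

```bash
for i in 1; do python3 -m inch '[[0.05,0,0,0.06,0],[0.05,0,0,0.12,0],[0.05,0,0,0.18,0]]'|tail -1; python3 m.py
python3 -m inch '[[0,0,0,0.06,0],[0,0,0,0.12,0]]'|tail -1; python3 m.py
python3 -m inch '[[0,0,0,0.06,0],[0,0,0,0.12,0]]'|tail -1; python3 m.py; done
```

```text
grip_width: 12.3
t13.05 jaw -1.05 deg  Fx_tool 2.3 Fy_tool 2.4 Fz -1.0  Mz 0.092 [519.5 167.3 121. ] J6 0.20
grip_width: 11.7
t13.25 jaw -7.92 deg  Fx_tool 1.4 Fy_tool 2.6 Fz -0.8  Mz 0.189 [519.7 167.3 121. ] J6 0.32
grip_width: 11.5
t13.45 jaw -14.80 deg  Fx_tool 2.5 Fy_tool 4.0 Fz -2.5  Mz 0.178 [519.9 167.3 121. ] J6 0.44
```

```bash
python3 -m inch '[[0,0,0,0.04,0],[0,0,0,0.08,0]]'|tail -1; python3 m.py
python3 -m inch '[[0,0,0,0.04,0]]'|tail -1; python3 m.py
python3 -m inch '[[0,0,0,0.04,0]]'|tail -1; python3 m.py
```

```text
grip_width: 11.6
t13.65 jaw -19.33 deg  Fx_tool 2.4 Fy_tool 3.9 Fz -1.9  Mz 0.158 [520.  167.3 121. ] J6 0.52
grip_width: 11.8
t13.75 jaw -21.63 deg  Fx_tool 2.6 Fy_tool 3.7 Fz -2.5  Mz 0.144 [520.  167.2 121. ] J6 0.56
grip_width: 12.1
t13.85 jaw -23.91 deg  Fx_tool 2.5 Fy_tool 3.3 Fz -3.1  Mz 0.160 [520.  167.2 121. ] J6 0.60
```

```bash
python3 -m inch '[[0,0,0,0.04,0],[0,0,0,0.08,0]]'|tail -1; python3 m.py
python3 -m inch '[[0,0,0,0.04,0],[0,0,0,0.08,0]]'|tail -1; python3 m.py
python3 -m inch '[[0,0,0,0.04,0]]'|tail -1; python3 m.py
```

```text
grip_width: 11.8
t14.05 jaw -28.50 deg  Fx_tool 2.7 Fy_tool 3.7 Fz -2.8  Mz 0.144 [520.2 167.2 121. ] J6 0.68
grip_width: 12.0
t14.25 jaw -33.08 deg  Fx_tool 2.4 Fy_tool 3.9 Fz -3.0  Mz 0.187 [520.3 167.1 121. ] J6 0.76
grip_width: 11.5
t14.35 jaw -35.37 deg  Fx_tool 2.5 Fy_tool 3.4 Fz -2.0  Mz 0.153 [520.3 167.1 121. ] J6 0.80
```

```bash
python3 -m inch '[[0.03,0.07,0,0.04,0],[0.03,0.07,0,0.08,0]]'|tail -1; python3 m.py
python3 -m inch '[[0,0,0,0.04,0],[0,0,0,0.08,0]]'|tail -1; python3 m.py
python3 -m inch '[[0,0,0,0.04,0]]'|tail -1; python3 m.py
python3 -c "
from h import *
save('scene','s11');crop('s11',280,200,200,150,4,'s11c')"
```

```text
grip_width: 11.7
t14.55 jaw -39.96 deg  Fx_tool 2.0 Fy_tool 1.4 Fz -1.2  Mz 0.134 [520.4 167.  121. ] J6 0.88
grip_width: 11.9
t14.75 jaw -44.54 deg  Fx_tool 2.6 Fy_tool 2.4 Fz -0.9  Mz 0.152 [520.5 166.9 121. ] J6 0.96
grip_width: 11.5
t14.85 jaw -46.83 deg  Fx_tool 1.7 Fy_tool 2.9 Fz -1.9  Mz 0.155 [520.6 166.9 121. ] J6 1.00
```

View pics/s11c.png

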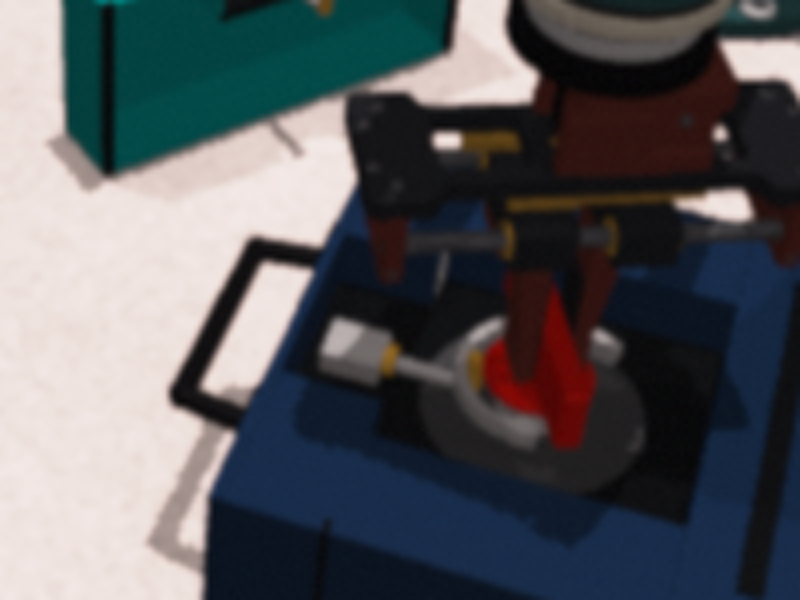

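The hook is around the stud at s11c (470,370) and the gap is nearly closed. Torque is still slack at 0.15. I'll carry on in small steps.

```bash
python3 -m inch '[[0,0,0,0.04,0],[0,0,0,0.08,0]]'|tail -1; python3 m.py
python3 -m inch '[[0,0,0,0.04,0]]'|tail -1; python3 m.py
python3 -m inch '[[0,0,0,0.04,0]]'|tail -1; python3 m.py
```

```text
grip_width: 12.1
t15.10 jaw -51.36 deg  Fx_tool 2.7 Fy_tool 2.8 Fz -2.1  Mz 0.221 [520.6 166.8 121. ] J6 1.08
grip_width: 11.9
t15.20 jaw -53.65 deg  Fx_tool 2.8 Fy_tool 1.9 Fz -2.1  Mz 0.222 [520.7 166.7 121. ] J6 1.12
grip_width: 11.5
t15.30 jaw -55.94 deg  Fx_tool 2.4 Fy_tool 2.7 Fz -1.4  Mz 0.261 [520.7 166.7 121. ] J6 1.16
```

```bash
python3 -m inch '[[0,0,0,0.04,0]]'|tail -1; python3 m.py
python3 -m inch '[[0,0,0,0.04,0]]'|tail -1; python3 m.py
```

```text
grip_width: 12.1
t15.40 jaw -58.23 deg  Fx_tool 2.5 Fy_tool 3.1 Fz -1.9  Mz 0.339 [520.8 166.6 121. ] J6 1.20
grip_width: 12.2
t15.50 jaw -60.51 deg  Fx_tool 4.2 Fy_tool 2.9 Fz -1.3  Mz 0.365 [520.8 166.5 121. ] J6 1.24
```

```bash
python3 -m inch '[[0,0,0,0.02,0]]'|tail -1; python3 m.py
```

```text
grip_width: 11.7
t15.60 jaw -61.65 deg  Fx_tool 3.8 Fy_tool 3.7 Fz -1.9  Mz 0.320 [520.8 166.5 121. ] J6 1.26
```

```bash
python3 -m inch '[[0,0,0,0.03,0]]'|tail -1; python3 m.py
```

```text
grip_width: 11.6
t15.70 jaw -63.35 deg  Fx_tool 4.3 Fy_tool 3.9 Fz -2.9  Mz 0.353 [520.8 166.5 121. ] J6 1.29
```

```bash
python3 -m inch '[[0,0,0,0.03,0]]'|tail -1; python3 m.py
```

```text
grip_width: 11.8
t15.80 jaw -65.08 deg  Fx_tool 3.6 Fy_tool 3.3 Fz -2.8  Mz 0.348 [520.8 166.4 121. ] J6 1.32
```

```bash
python3 -c "
from h import *
save('wrist','w12');crop('w12',240,180,170,250,2.4,'w12c');crop('w9',240,180,170,250,2.4,'w9c')
a=cv2.imread('pics/w12c.png');b=cv2.imread('pics/w9c.png');cv2.imwrite('pics/cmp.png',np.hstack([b,a]))"; python3 m.py
```

```text
t15.85 jaw -65.18 deg  Fx_tool 3.2 Fy_tool 3.6 Fz -0.7  Mz 0.234 [520.8 166.4 121. ] J6 1.32
```

View pics/cmp.png

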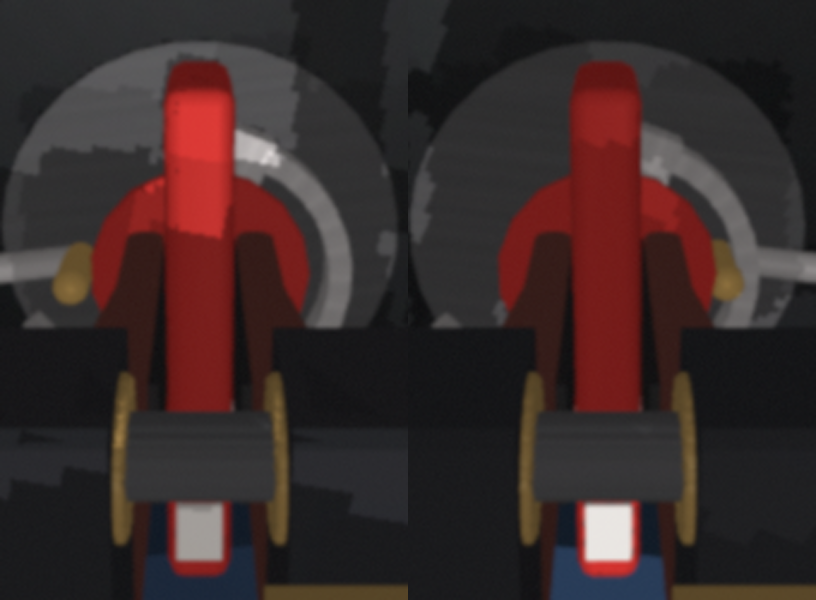

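The wing has not slipped in the jaws (cmp: right view the same as left). Single short rows may under-read, so I'll read within a continuous two-row turn.

```bash
python3 -m inch '[[0,0,0,0.015,0],[0,0,0,0.03,0]]' 50|tail -1; python3 m.py
```

```text
grip_width: 12.0
t16.05 jaw -66.77 deg  Fx_tool 4.0 Fy_tool 2.6 Fz -2.6  Mz 0.326 [520.8 166.4 121. ] J6 1.35
```

```bash
python3 -m inch '[[0,0,0,0.02,0],[0,0,0,0.04,0]]'|tail -1; python3 m.py
```

```text
grip_width: 12.1
t16.25 jaw -69.07 deg  Fx_tool 4.9 Fy_tool 4.0 Fz -2.1  Mz 0.409 [520.9 166.3 121. ] J6 1.39
```

The reading while turning is 0.41, and a line fit over the readings gives 0.40. The total turn is 170°, about half a turn, so it is firm and I stop here. Release and lift away.

```bash
python3 -m inch '[[0,0,0,0,0],[0,0,0,0,0.2],[0,0,0,0,0.4],[0,0,0,0,0.4],[0,0,-3,0,0.4],[0,0,-6,0,0.4],[0,0,-10,0,0.4],[0,0,-14,0,0.4],[0,0,-14,0,0.4],[0,0,-14,0,0.4]]'|tail -4
python3 -c "
from h import *
save('scene','s13');crop('s13',280,200,200,150,4,'s13c');save('wrist','w13');save('top','t13')"; python3 m.py
```

```text
tool_pos: [519.6, 166.6, 261.5]
tcp_rot: [0.983, 0.181, 0.001, -0.0]
force: [-0.2, 0.4, 0.2]
grip_width: 35.2
t17.40 jaw -69.09 deg  Fx_tool -0.5 Fy_tool -0.1 Fz 0.2  Mz 0.025 [518.1 166.3 259. ] J6 1.39
```

View pics/s13c.png

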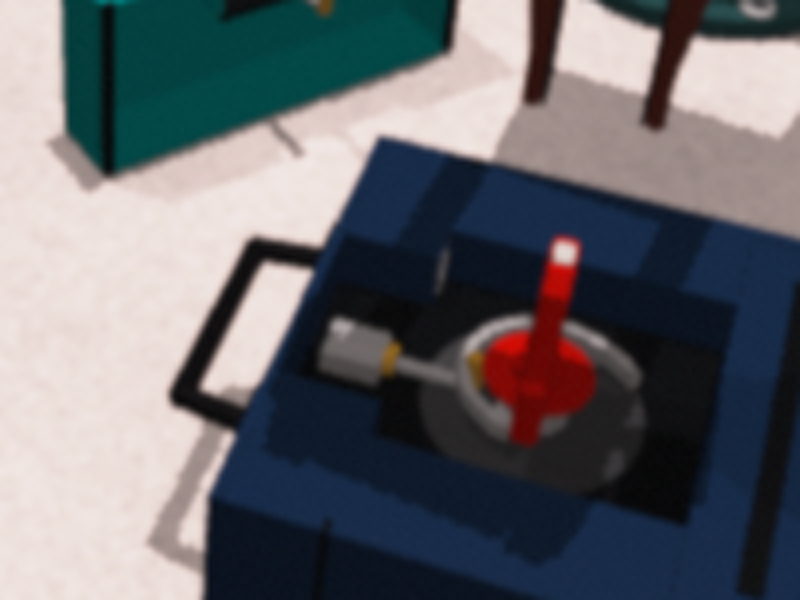

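View pics/w13.png

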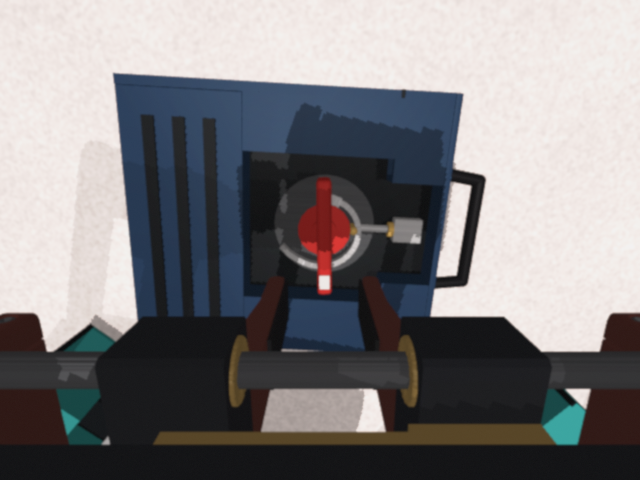

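View pics/t13.png

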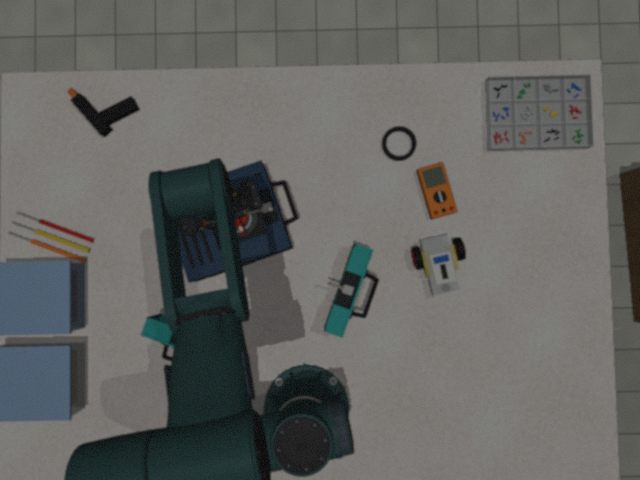

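The joint line is shut (s13c: only a hairline at (325,530)), with the hook around the stud. The bystanders are where they were in top0. Handing in.

```bash
python3 -c "
from rig import ctrl
print(ctrl.close_job())"
```

```text
the job is handed in; nothing more can be done
None
```

The front cover is back on the case and latched, and the job is handed in at about 17.4 s of the 72 s limit.

- **Cover:** I gripped the dark-blue cover by its handle, squared it to within about 0.1° of the case, and pressed it home until it stopped hard at about 17 N. When I let go, the seal pushed it back about 2–3 mm.
- **Latch:** I gripped the red wing in the middle and turned it clockwise about 170°. The hook caught the stud and drew that gap shut. I stopped when the torque while turning reached 0.41 N m; a line through the last ten readings gives 0.40.
- **Last checks:** With the arm lifted clear, the pictures showed only a hairline at the joint and the hook around the stud. The rover, meter, tape and the turquoise cover in clear view showed no change. The other turquoise cover was partly hidden by the arm.
- **Uncertainty:** Torque readings scattered by about ±0.04 N m, with one as low as 0.33 shortly before the stop. The sensor also read 0.025 with nothing touching, so the true torque is probably 0.37–0.41, between the slack and overload limits.

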